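# Turn the plaque over and hold the loupe at its focal height

### The job

On the turn-over jig, swing the hinged leaf with the plywood plaque right over by its bar, fully home on the other side, so that the carved flower faces up. Then take the loupe off its wooden rest by the handle and hold it level, its lens centred over the flower and its ring at the height of the brass pointer on the jig's post; finish while holding it there, still, with nothing else carrying it. Do not let the loupe touch the jig, do not shift the pointer, and leave the jars, brush and other things on the table where they are.

Things in the scene. Friction and masses are not known exactly. Their poses are not given: they have to be found in the camera images.
- jig: fixed plywood turn-over jig, base 130 (x) x 220 (y) x 12 mm, steel post 10 mm thick, 204 mm tall at x 115, y 55 mm. Origin: centre of the underside, on the table. Hinge axis: the line y = 0, z = 45 mm along its own x, between cheeks 54 mm tall at x = +-56. The leaf lies on the jig's -y side at first and must come to lie on its +y side
- leaf (a joint): turn of the hinged leaf (plaque in a frame, 98 along x by 105 by 10 mm, 200 g): 0 flat on the jig's -y side, grows as it lifts and swings over, 3.14 (the stop) flat on the +y side, flower up. Starts at 0 to 0.4. Friction in the hinge lets it stay where it is left; turning takes about 3 N at the bar
- bar (a point): centre of the round wooden bar at the leaf's free edge: 12 mm thick, 86 long along the jig's x, in the leaf's plane, 142 from the hinge axis (45 above the table when flat). Two wires 72 mm apart carry it; 31 mm gap between bar and frame: open the fingers 45 mm at most. Pinched from above across its thickness it rolls in the pads, so the tool can point down all the way over
- motif (a point): centre of the carved flower's face on the plaque, 55 mm from the hinge axis, 8 mm off the leaf's middle plane; under the leaf at first. With the leaf fully over it lies at (0, 55, 53) mm in the jig's frame, facing up
- pointer_tip (a point): tip of the horizontal brass pointer on a collar on the jig's post: the tip is at x = 62, y = 55 mm in the jig's frame and marks the focal height, set differently each time, 113 to 163 mm above the table. It is held by friction only; do not push it
- loupe: loupe (hand lens), 120 to 190 g, level on its rest: dark steel ring 76 mm across, 8 thick, with a glass lens; straight handle of 14 x 14 mm section along its own -x, 36 to 142 mm from the lens centre. Origin: centre of the ring's underside, flush with the handle's underside; z up. Balance point about 60 mm from the lens centre
- lens (a point): centre of the lens, 4 mm above the loupe's underside: the middle of the ring's thickness, to be brought to the pointer's height
- handle (a point): point on the handle's axis to grip, 70 mm behind the lens centre (the lens centre lies 70 mm further along the loupe's +x and 3 mm lower), 47 mm above the table on the rest; the handle is 14 mm wide across y
- rest: fixed wooden rest of the loupe: base 170 x 60 x 8 mm and two blocks 40 mm tall under the loupe, one 27 to 45 mm ahead (+x) of the grip point, the other 49 to 67 mm behind it with two 8 mm cheeks beside the handle: lift the loupe straight up. Origin on the table, below the grip point
- jar_near: closed green glass jar, 48 mm across, 60 mm tall, steel cap, beside the jig; origin at the centre of its underside; to be left alone
- brush: paint brush 140 mm long, lying beside the loupe rest; origin at the centre of its underside; to be left alone
- sanding_block: cork sanding block 70 x 40 x 25 mm, between jig and rest towards the back; origin at the centre of its underside; to be left alone
- jar_amber: closed amber glass jar, 60 mm across, 90 mm tall, at the back; origin at the centre of its underside; to be left alone
- jar_tall: closed clear glass jar with a paper label, 52 mm across, 100 mm tall, at the back; origin at the centre of its underside; to be left alone
- blanks: stack of plywood blanks about 85 x 75 x 18 mm, at the back; origin at the centre of its underside; to be left alone
- water_mug: white mug 76 mm across, 85 mm tall, at the back; origin at the centre of its underside; to be left alone
Not all that is in view belongs to the job. Of the things that look like the loupe, the smallest one is meant.

How it is judged:
On the way, in this order (a step that is already met when the one before it is completed fails the run):
1. the leaf is turned fully over, flower up (value of joint leaf above 3.05 rad), for 0.2 s.
2. the loupe has been lifted off its rest (value of joint leaf above 3.05 rad and distance of loupe from where it was at the start of the episode above 0.04 m and contact force between loupe and rest below 0.05 N), for 0.2 s.
At the end, for the whole second after the job is handed in: The leaf lies fully over (joint above 3.05 rad) with the flower up; the loupe is held by the fingers, touching neither jig nor rest, still (under 20 mm/s), level within 0.1 rad, its lens within 15 mm sideways of the flower's centre and within 8 mm of the pointer's height (value of joint leaf above 3.05 rad and horizontal distance between lens and motif below 0.015 m and z of lens in the frame of pointer_tip between -0.008 and 0.008 m and angle between loupe's own z axis and vertical below 0.1 rad and linear speed of loupe below 0.02 m/s and contact force between the fingers and loupe above 1 N and contact force between loupe and jig below 0.05 N and contact force between loupe and rest below 0.05 N); the arm keeps its last pose, push and grip.
It fails at once if the loupe knocks or leans on the jig or plaque (contact force between loupe and jig above 1 N).
It fails at once if the pointer is shifted by more than 6 mm (distance of pointer_tip from where it was at the start of the episode above 0.006 m).
It fails at once if a bystander is moved by more than 30 mm (distance of any of jar_near, brush, sanding_block, jar_amber, jar_tall, blanks, water_mug from where it was at the start of the episode above 0.03 m).
It also fails if it takes over 66 s, if anything falls off the work surface, if the arm or the gripper's body presses on something with over 40 N, if the wrist force passes 120 N, or if a joint passes its speed limit or range.

### The arm

A 6-joint arm with a two-finger parallel gripper is mounted at the origin on the work surface. World frame = base frame: x ahead of the robot, y to its left, z up, the work surface at z = 0. Lengths are in m, angles in rad, forces in N, time in s.
With the tool pointing down it reaches from about 0.35 to 0.925 m from the base axis. Payload 6.4 kg.
Tool frame: the origin (TCP) lies midway between the tips of the shut fingers; the grasp point (between the pads) lies 19 mm behind it; z points along the fingers, y is the line along which they close (so a half turn about z gives the same grasp; the last joint's range is limited). The gripper opens to 85 mm and grips with 20 to 120 N. Pads are 22 mm wide; open, the fingers measure 114 mm over their backs; the gripper's body (76 mm by 85 mm) begins 54 mm behind the grasp point. The pads swing forward as they close: fully open they stand 13 mm farther back than shut.
Start: joints at [-1.439, 0.245, 1.558, -0, 1.339, -0.174], TCP at [0.196, -0.62, 0.197] pointing down, gripper open.
Joint ranges: [-3.13, 3.13], [-1.02, 2.26], [0.13, 2.54], [-0.95, 4.09], [0.21, 2.88], [-2.74, 2.74]. Speed limits (rad/s): [2.57, 2.57, 3.14, 3.14, 3.14, 3.14].

### API

Orientations are given as a unit quaternion [w, x, y, z].
In Python, from rig import ctrl gives the robot as it stands. The module is installed in compiled form; this text tells all that it offers.
- The arm moves only by the shell command python3 -m pendant 'ROWS' [OPENING] [FORCE]. ROWS is JSON, a list that holds one entry, the list of rows, each a list of 6 numbers: the shift along the tool's x, y, z in units of 25 mm (1.0 is 25 mm), then the turn, a rotation vector about the tool's x, y, z in units of 6 degrees (1.0 is 6 degrees). In form: [[[tx, ty, tz, rx, ry, rz], ...]]. A call has 1 to 10 rows; each row is the pose to reach, as a shift and turn from the pose commanded when the call began, along the tool's axes at that moment; what a row does not reach only later rows make up. A row lasts 1/12 s, in which the tool goes at most 41.7 mm and 7.16 degrees, less where a joint would pass 70% of its speed; a pose out of reach is approached as far as the arm can. A call with a gripper value outside its range is refused whole. OPENING is the finger opening in mm, from 0 to 85.4, set as the call begins (- or left out, the last holds). The fingers move at their own pace and stop on an object; FORCE is the grip in N (left out, the last holds). Time passes only in rows, so rows that repeat a pose let the fingers close. It gives the time, the measured TCP pose, the force, the opening and the grip force at its end, in the units of the state.
- ctrl.get_obs(): the state, without advancing time (a new reading comes with each control period).
- ctrl.get_image(name): name is "side" or "top" or "wrist"; returns (picture, depth): 480x640x3 uint8, blue, green, red; 480x640 float32, m along the optical axis (not along the pixel's ray), 0 where there is no reading.
- ctrl.camera_params(name): a dict with "fovy" (degrees; the focal length in pixels is half the picture's height over the tangent of half this angle, whatever the lens; pixels are square), "cx", "cy" (the principal point, pixels), "eye" and "orientation" of the camera in the world. Camera axes: x right, y down, z forward; pixel columns grow to the right and rows downward; lengths in m; the calibration is good to about 2 mm. A picture is of the moment at which its call begins: read the wrist's pose just before it. camera_params takes no time and is no camera call; for the wrist camera it gives the pose at the moment of the call.
- ctrl.hand_in(): hands the job in; it is judged then, once.
Trained networks look in the newest picture that a camera, given by its name, has taken for a name from the list of things; names that differ only in an ending like _2 or _b are one class to them, and where a whole thing is asked for, a point or a joint stands for the part that bears it (a point fixed in the world has none). Each returns a list of dicts, best first, with "conf" (0 to 1); they miss things now and then, are a little off and sometimes report something else, mostly with a low value. They report only what shows in the picture. A call takes as long as a camera call. They do not tell look-alikes from the thing itself.
- ctrl.spot_in(camera, label): "point" ([column, row] in pixels, amid what is visible of it).
The state is a dict: "t": time; "joint_pos": joint angles; "qd": joint speeds; "tau": joint torques, N m; "tool_pos": TCP position; "eef_rot": TCP orientation; "force": force on the tool from outside, world axes, zero at the start; "moment": the same for the moment, N m; "grip_width": opening from 0.0 (shut) to 1.0 (fully open); "grip_force": force on a finger pad.
Only numpy, scipy, OpenCV 4.12 (cv2) and the standard library are available. Lean on these libraries where they do the work, as an engineer would, in place of code of your own. Each camera call takes 0.05 s, during which the arm holds its last target. There are 200 camera calls.

## Working session

There is one attempt and no reset: what is moved stays moved. The work goes in short steps, Python scripts to look and compute and a shell command to move; the robot and the scene stay as the last step left them, time stands still between calls to the robot, and variables do not carry over. Pictures are saved under pics/ and viewed, at most 10 in all, crops included, and the job is handed in when it is done.

```bash
mkdir -p pics; cat > h.py <<'E'
import numpy as np, cv2
from rig import ctrl
from scipy.spatial.transform import Rotation as R
def rot(q): return R.from_quat([q[1],q[2],q[3],q[0]]).as_matrix()
def cam(name):
    p=ctrl.camera_params(name); f=240/np.tan(np.radians(p['fovy'])/2)
    o=np.array(p['orientation']); M=rot(o) if o.size==4 else o
    return p,f,M
def ray(c,px):
    p,f,M=c; d=M@np.array([(px[0]-p['cx'])/f,(px[1]-p['cy'])/f,1.]); return np.array(p['eye']),d
def back(c,px,depth):
    e,d=ray(c,px); return e+d*depth
def atz(c,px,z):
    e,d=ray(c,px); return e+d*(z-e[2])/d[2]
def proj(c,P):
    p,f,M=c; q=M.T@(np.array(P)-np.array(p['eye'])); return np.array([p['cx']+f*q[0]/q[2],p['cy']+f*q[1]/q[2]])
def cloud(c,dep):
    p,f,M=c; v,u=np.mgrid[0:480,0:640]
    d=np.stack([(u-p['cx'])/f,(v-p['cy'])/f,np.ones_like(u,float)],-1)*dep[...,None]
    return d@M.T+np.array(p['eye'])
def snap(name):
    c=cam(name); im,d=ctrl.get_image(name); return c,im,d
def tri(c1,p1,c2,p2):
    e1,d1=ray(c1,p1);e2,d2=ray(c2,p2)
    A=np.stack([d1,-d2],1); s=np.linalg.lstsq(A,e2-e1,rcond=None)[0]
    a,b=e1+s[0]*d1,e2+s[1]*d2; return (a+b)/2,np.linalg.norm(a-b)
def totool(dP):
    o=ctrl.get_obs(); return rot(o['eef_rot']).T@np.array(dP)/0.025
E
python3 - <<'E'
from h import *
np.set_printoptions(precision=3,suppress=True)
print(ctrl.get_obs())
for n in ['top','side','wrist']:
    c,im,d=snap(n); cv2.imwrite(f'pics/{n}0.png',im); np.save(f'{n}0.npy',d)
    print(n,c[0])
    for l in ['jig','leaf','bar','motif','pointer_tip','loupe','lens','handle','rest','jar_near','brush','sanding_block']:
        r=ctrl.spot_in(n,l)
        print(l,[(np.round(x['point']).tolist(),round(x['conf'],2),np.round(back(c,x['point'],d[int(x['point'][1]),int(x['point'][0])]),3).tolist()) for x in r[:5]])
E
```

```text
{'t': 0.0, 'joint_pos': array([-1.439,  0.246,  1.559,  0.   ,  1.339, -0.174]), 'qd': array([ 0.001, -0.   , -0.001,  0.001, -0.001, -0.002]), 'tau': array([  0.001, -42.95 , -32.613,   0.   ,   0.005,  -0.   ]), 'tool_pos': array([ 0.196, -0.619,  0.196]), 'eef_rot': array([-0.001,  0.988,  0.152,  0.   ]), 'force': array([-0.225,  0.041, -0.34 ]), 'moment': array([-0.041,  0.002, -0.036]), 'grip_force': 0.0, 'grip_width': 0.9979715699630912}
top {'fovy': 45.66380890103834, 'cx': 323.2985050289575, 'cy': 238.34365527530454, 'eye': array([ 0.394, -0.011,  1.175]), 'orientation': array([-0.042,  0.712, -0.7  ,  0.042])}
jig [([215.0, 236.0], 0.83, [0.529, 0.206, 0.048])]
leaf [([241.0, 231.0], 0.91, [0.539, 0.152, 0.064])]
bar [([242.0, 234.0], 0.59, [0.534, 0.15, 0.059])]
motif [([247.0, 232.0], 0.66, [0.537, 0.14, 0.062])]
pointer_tip [([166.0, 188.0], 0.59, [0.608, 0.284, 0.134])]
loupe [([192.0, 380.0], 0.96, [0.244, 0.247, 0.007]), ([418.0, 232.0], 0.81, [0.545, -0.2, 0.047]), ([487.0, 315.0], 0.75, [0.382, -0.345, 0.006]), ([347.0, 113.0], 0.62, [0.77, -0.052, 0.098]), ([376.0,
[... 1667 characters left out ...]
 0.78, [0.543, -0.211, 0.044]), ([259.0, 422.0], 0.69, [0.387, -0.347, 0.006]), ([180.0, 228.0], 0.64, [0.258, 0.24, 0.008])]
rest [([308.0, 344.0], 0.75, [0.484, -0.201, 0.006])]
jar_near [([255.0, 242.0], 0.65, [0.422, 0.096, 0.038])]
brush [([313.0, 311.0], 0.95, [0.505, -0.13, 0.019])]
sanding_block [([385.0, 270.0], 0.84, [0.671, -0.021, 0.015]), ([446.0, 258.0], 0.3, [0.772, -0.071, 0.064])]
wrist {'fovy': 65.25265319044118, 'cx': 317.9638342088742, 'cy': 233.63499485663795, 'eye': array([ 0.271, -0.596,  0.374]), 'orientation': array([ 0.127,  0.797, -0.583, -0.093])}
jig []
leaf []
bar []
motif []
pointer_tip []
loupe []
lens []
handle []
rest []
jar_near []
brush []
sanding_block []
```

View pics/top0.png

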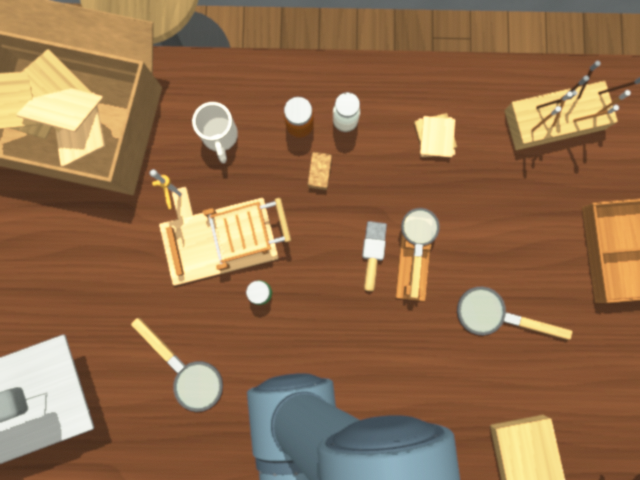

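View pics/side0.png

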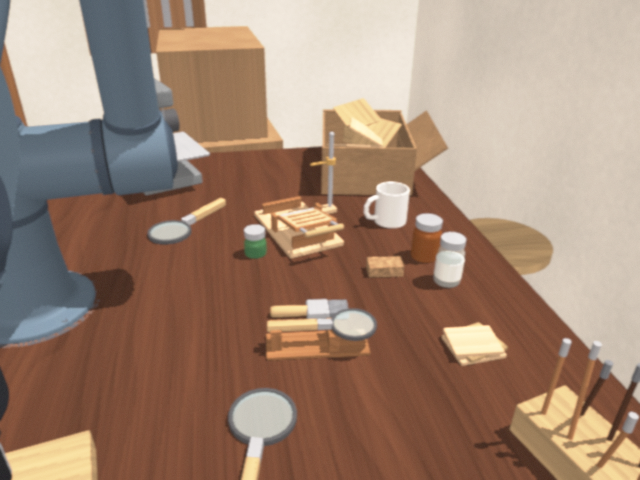

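Look-alikes in the top view:
- Big loupe on the table at (198,386).
- Big loupe on the table at (481,311).
- Loupe on the wooden rest at (420,227), with the smallest ring. This one fits the description.

The jig sits at (220,240) with its bar at about (283,220), on the world −y side.

```bash
python3 - <<'E'
from h import *
np.set_printoptions(precision=3,suppress=True)
im=cv2.imread('pics/top0.png'); d=np.load('top0.npy'); c=cam('top')
a=cv2.resize(im[165:295,145:305],None,fx=3.5,fy=3.5,interpolation=cv2.INTER_CUBIC)
b=cv2.resize(im[200:310,385:450],None,fx=3.5,fy=3.5,interpolation=cv2.INTER_CUBIC)
o=np.zeros((460,800,3),np.uint8); o[:a.shape[0],:a.shape[1]]=a; o[:b.shape[0],565:565+b.shape[1]]=b
cv2.imwrite('pics/crop.png',o)
for n,p in [('bar',(283,220)),('barU',(280,202)),('barL',(288,240)),('hingeU',(210,211)),('hingeL',(222,266)),('corner',(176,283)),('lens',(420,227)),('hend',(416,294)),('big1',(198,386)),('big2',(481,311))]:
    print(n,back(c,p,d[p[1],p[0]]))
o=ctrl.get_obs();w=cam('wrist');T=rot(o['eef_rot']);print(T, T.T@(w[0]['eye']-o['tool_pos']),T.T@w[2])
E
```

```text
bar [0.56  0.069 0.076]
barU [0.596 0.076 0.073]
barL [0.521 0.058 0.074]
hingeU [0.579 0.216 0.054]
hingeL [0.47  0.188 0.053]
corner [0.437 0.287 0.016]
lens [ 0.555 -0.203  0.05 ]
hend [ 0.421 -0.194  0.055]
big1 [0.232 0.236 0.006]
big2 [ 0.39  -0.333  0.008]
[[ 0.954  0.301 -0.   ]
 [ 0.301 -0.954  0.   ]
 [-0.    -0.    -1.   ]] [ 0.079  0.    -0.177] [[ 0.001 -0.95  -0.311]
 [ 1.     0.001 -0.001]
 [ 0.001 -0.311  0.95 ]]
```

View pics/crop.png

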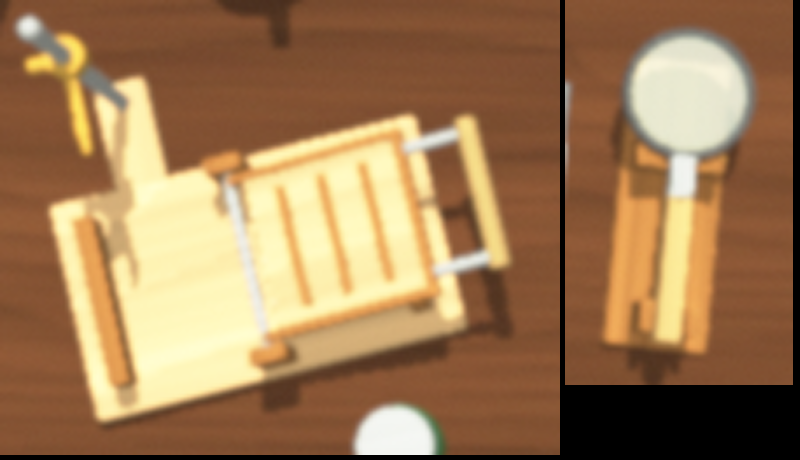

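The crop confirms it: the small loupe is on its rest, with its lens towards world +x. The pointer tip is at about top pixel (170,208), pointing along jig −x, and the bar runs from (277,199) to (288,240). I'll fly over for close views.

```bash
python3 -m pendant '[[[6,-5,-3.4,0,0,0.62],[14.4,-13.1,-3.4,0,0,0.62],[14.4,-13.1,-3.4,0,0,0.62],[14.4,-13.1,-3.4,0,0,0.62],[14.4,-13.1,-3.4,0,0,0.62],[14.4,-13.1,-3.4,0,0,0.62],[14.4,-13.1,-3.4,0,0,0.62],[14.4,-13.1,-3.4,0,0,0.62],[14.4,-13.1,-3.4,0,0,0.62],[14.4,-13.1,-3.4,0,0,0.62]]]' 45
python3 -m pendant '[[[4,-4,0,0,0,0],[4,-4,0,0,0,0],[4,-4,0,0,0,0],[4,-4,0,0,0,0],[4,-4,0,0,0,0],[4,-4,0,0,0,0]]]'
cat > look.py <<'E'
import sys
from h import *
np.set_printoptions(precision=3,suppress=True)
tag=sys.argv[1]; c,im,d=snap('wrist'); cv2.imwrite(f'pics/{tag}.png',im); np.savez(f'{tag}.npz',d=d,P=cloud(c,d).astype(np.float32))
o=ctrl.get_obs(); print(o['t'],o['tool_pos'],o['eef_rot'])
for l in sys.argv[2:]:
    for x in ctrl.spot_in('wrist',l)[:3]:
        p=x['point']; print(l,np.round(p),round(x['conf'],2),back(c,p,d[int(p[1]),int(p[0])]))
E
python3 look.py w1 loupe lens handle rest bar
```

```text
t: 2.78
tool_pos: [0.4021, -0.2647, 0.271]
eef_rot: [0.0, 0.993, 0.12, 0.0]
force: [0.9, 0.4, -0.1]
grip_width: 0.526
grip_force: 0.0
t: 3.28
tool_pos: [0.4749, -0.1451, 0.2704]
eef_rot: [0.0, 0.993, 0.121, -0.0]
force: [0.1, 0.3, 1.3]
grip_width: 0.528
grip_force: 0.0
3.3333 [ 0.475 -0.146  0.27 ] [ 0.     0.993  0.12  -0.   ]
loupe [460. 286.] 0.98 [ 0.387 -0.357  0.007]
loupe [ 11. 294.] 0.63 [0.235 0.207 0.008]
loupe [385. 132.] 0.56 [ 0.548 -0.199  0.045]
lens [  9. 292.] 0.93 [0.237 0.21  0.007]
lens [386. 130.] 0.84 [ 0.551 -0.199  0.046]
lens [456. 286.] 0.74 [ 0.386 -0.351  0.008]
handle [ 12. 293.] 0.98 [0.237 0.206 0.008]
handle [386. 135.] 0.81 [ 0.546 -0.201  0.046]
handle [456. 284.] 0.72 [ 0.389 -0.349  0.009]
rest [356. 191.] 0.66 [ 0.474 -0.191  0.009]
bar [45. 55.] 0.97 [0.539 0.133 0.063]
```

```bash
python3 -m pendant '[[[3.5,-10,-1.2,0,0,0],[3.5,-10,-1.2,0,0,0],[3.5,-10,-1.2,0,0,0],[3.5,-10,-1.2,0,0,0],[3.5,-10,-1.2,0,0,0],[3.5,-10,-1.2,0,0,0],[3.5,-10,-1.2,0,0,0],[3.5,-10,-1.2,0,0,0],[3.5,-10,-1.2,0,0,0]]]'
python3 look.py w2 bar motif pointer_tip leaf jar_near jig
```

```text
t: 4.33
tool_pos: [0.5001, 0.118, 0.3003]
eef_rot: [0.0, 0.993, 0.121, -0.0]
force: [-0.5, -0.2, 0.2]
grip_width: 0.528
grip_force: 0.0
4.3833 [0.5   0.117 0.3  ] [ 0.     0.993  0.12  -0.   ]
bar [300. 140.] 0.59 [0.543 0.148 0.059]
motif [301. 140.] 0.93 [0.544 0.147 0.06 ]
motif [584. 211.] 0.19 [ 0.543 -0.197  0.045]
pointer_tip [158.  18.] 0.87 [0.615 0.278 0.137]
leaf [304. 137.] 0.91 [0.547 0.145 0.061]
jar_near [307. 240.] 0.71 [0.433 0.115 0.059]
jig [249. 131.] 0.66 [0.539 0.206 0.047]
```

View pics/w2.png

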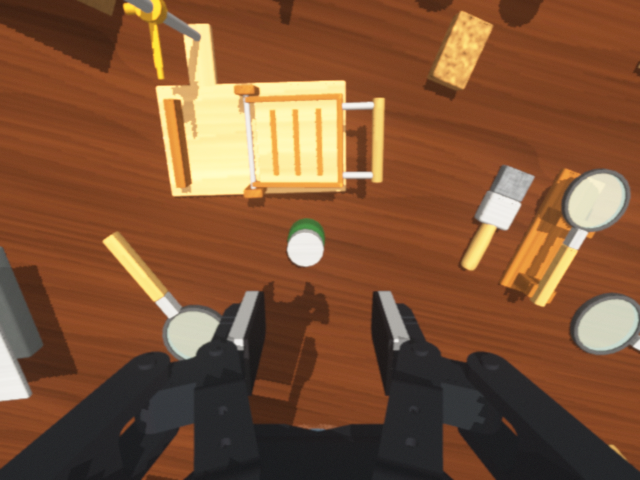

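View pics/w1.png

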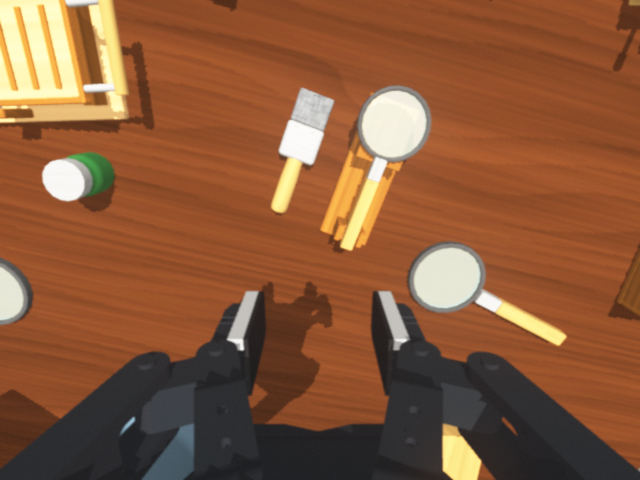

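In w2 the bar runs (378,99)–(377,181), the cheeks are at (245,90) and (253,192), and the pointer tip is at (161,77). In w1 the loupe ring centre is at (395,124) and the handle end at (348,245). Next I'll measure from the depth and cross-check between the two views.

```bash
python3 - <<'E'
from h import *
np.set_printoptions(precision=4,suppress=True)
P1=np.load('w1.npz')['P'];P2=np.load('w2.npz')['P'];ct=cam('top');Pt=cloud(ct,np.load('top0.npy'))
im1=cv2.imread('pics/w1.png')
def reg(P,u0,u1,v0,v1,zl,zh):
    q=P[v0:v1,u0:u1].reshape(-1,3); return q[(q[:,2]>zl)&(q[:,2]<zh)]
def line(q,n):
    m=np.median(q,0); e=np.linalg.svd(q-q.mean(0))[2][0]; e=e*np.sign(e[0]); t=(q-q.mean(0))@e
    print(n,len(q),'mid',q.mean(0)+e*(t.max()+t.min())/2,'len',np.ptp(t),'yaw',np.arctan2(e[1],e[0]),'z',q[:,2].min(),q[:,2].max())
line(reg(P2,366,390,90,190,.05,.12),'bar w2')
line(reg(Pt,272,295,195,246,.05,.12),'bar top')
for n,P,a,b in [('w2',P2,(232,260,82,97),(240,268,184,200)),('top',Pt,(200,218,205,218),(214,230,260,272))]:
    A=reg(P,*a,.045,.06);B=reg(P,*b,.045,.06); A,B=A.mean(0),B.mean(0);print('cheeks',n,A,B,(A+B)/2,np.arctan2(*(A-B)[[1,0]]))
q=reg(P2,140,175,20,90,.1,.19); line(q,'pointer w2'); print(q[np.argmin(q[:,0])])
q=reg(Pt,164,174,186,214,.1,.19); line(q,'pointer top'); print(q[np.argmin(q[:,0])]) if len(q) else 0
c2=None
for n,P,a,h in [('w1',P1,(350,440,80,170),(338,390,185,255)),('top',Pt,(398,444,205,248),(405,424,255,300))]:
    q=reg(P,*a,.036,.06); A=np.c_[q[:,:2],np.ones(len(q))]
    mid,r=cv2.minEnclosingCircle(q[:,:2].astype(np.float32)) ; print('ring',n,len(q),mid,r,np.median(q[:,2]))
    q=reg(P,*h,.046,.065); line(q,'handle '+n); print(np.median(q[:,2]))
E
```

```text
bar w2 1038 mid [0.5625 0.0702 0.0735] len 0.085356385 yaw 0.27422392 z 0.06731131 0.07739711
bar top 322 mid [0.5611 0.0724 0.0741] len 0.08603246649727325 yaw 0.16634884850897896 z 0.06584894087339643 0.08083626488285689
cheeks w2 [0.5789 0.2175 0.0534] [0.4746 0.1874 0.0525] [0.5268 0.2024 0.0529] 0.2810005
cheeks top [0.5753 0.2158 0.0529] [0.473  0.1883 0.0536] [0.5242 0.2021 0.0533] 0.26338054586506643
pointer w2 539 mid [0.5978 0.28   0.132 ] len 0.056612186 yaw 0.24663013 z 0.1007504 0.14117451
[0.5702 0.2748 0.1338]
pointer top 89 mid [0.5985 0.2816 0.1311] len 0.05808364246835858 yaw 0.24402378808820746 z 0.10135823251479481 0.14053466754719346
[0.5701 0.2754 0.1357]
ring w1 4863 (0.5512048602104187, -0.20295661687850952) 0.04455066844820976 0.046224426
handle w1 1058 mid [ 0.4559 -0.1945  0.0528] len 0.078082025 yaw -0.07362142 z 0.046027176 0.056525722
0.053493172
ring top 1210 (0.5518212914466858, -0.20060668885707855) 0.04303866624832153 0.04689755472744672
handle top 373 mid [ 0.4572 -0.1932  0.0537] len 0.08464829743620073 yaw -0.10250760450966497 z 0.04610520836355936 0.060664955186115144
0.05405139052761543
```

Measured: hinge (0.5255, 0.202), yaw about 0.265, bar centre (0.562, 0.070, 0.071), pointer z about 0.135. The pointer tip measures (0.570, 0.275) and the jig model predicts (0.571, 0.271), so they agree. I'll go above the bar now.

```bash
python3 -m pendant '[[[1.94,2.48,4,0,0,-0.22],[1.94,2.48,7.2,0,0,-0.22],[1.94,2.48,7.2,0,0,-0.22],[1.94,2.48,7.2,0,0,-0.22],[1.94,2.48,7.2,0,0,-0.22],[1.94,2.48,7.2,0,0,-0.22],[1.94,2.48,7.2,0,0,-0.22],[1.94,2.48,7.2,0,0,-0.22]]]' 30
python3 look.py w3 bar
python3 - <<'E'
from h import *
np.set_printoptions(precision=4,suppress=True)
im=cv2.imread('pics/w3.png');P=np.load('w3.npz')['P']
o=ctrl.get_obs();m=(P[...,2]>.064)&(P[...,2]<.085)&(np.linalg.norm(P[...,:2]-[.562,.07],axis=2)<.06)
q=P[m];T=rot(o['eef_rot']);t=(q-o['tool_pos'])@T; print(len(q),t.min(0),t.max(0),np.median(t,0),q[:,2].max())
E
```

```text
t: 5.35
tool_pos: [0.5631, 0.0693, 0.1224]
eef_rot: [0.0, 0.991, 0.131, 0.001]
force: [0.1, -0.1, 0.1]
grip_width: 0.349
grip_force: 0.0
5.4 [0.564 0.069 0.123] [0.    0.991 0.132 0.002]
bar [204. 233.] 0.87 [0.545 0.143 0.061]
bar [456.  89.] 0.66 [0.678 0.002 0.025]
6344 [-0.0462 -0.0609  0.0466] [0.0461 0.0065 0.0596] [ 0.0027 -0.0321  0.0556] 0.0770574
```

View pics/w3.png

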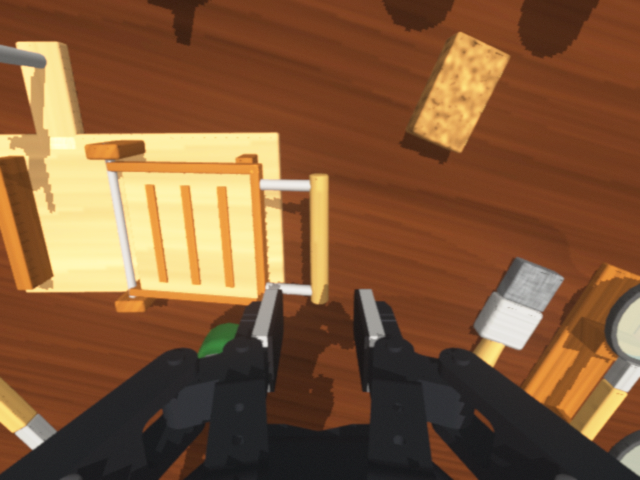

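The bar is centred between the fingers (image column 320) and parallel to the pads. I'll descend and pinch.

```bash
python3 -m pendant '[[[0,0,1.4,0,0,0],[0,0,2.4,0,0,0],[0,0,2.8,0,0,0],[0,0,2.8,0,0,0],[0,0,2.8,0,0,0]]]' 30
python3 -m pendant '[[[0,0,0,0,0,0],[0,0,0,0,0,0],[0,0,0,0,0,0],[0,0,0,0,0,0],[0,0,0,0,0,0],[0,0,0,0,0,0]]]' 0 30
python3 - <<'E'
import numpy as np
r=142/25;p0=np.arcsin(26/142)
for p in np.linspace(p0,np.pi,31)[1:]: print([round(x,2) for x in (-r*(np.cos(p0)-np.cos(p)),-r*(np.sin(p)-np.sin(p0)))],end=' ')
E
```

```text
t: 5.87
tool_pos: [0.5629, 0.0696, 0.0519]
eef_rot: [0.0, 0.991, 0.132, 0.001]
force: [-0.4, 0.1, 0.0]
grip_width: 0.351
grip_force: 0.0
t: 6.37
tool_pos: [0.5622, 0.0694, 0.0506]
eef_rot: [0.0, 0.991, 0.132, 0.0]
force: [-0.1, 1.7, -0.2]
grip_width: 0.002
grip_force: 0.0
[np.float64(-0.13), np.float64(-0.54)] [np.float64(-0.31), np.float64(-1.07)] [np.float64(-0.55), np.float64(-1.58)] [np.float64(-0.83), np.float64(-2.07)] [np.float64(-1.16), np.float64(-2.52)] [np.float64(-1.53), np.float64(-2.94)] [np.float64(-1.94), np.float64(-3.32)] [np.float64(-2.39), np.float64(-3.65)] [np.float64(-2.86), np.float64(-3.95)] [np.float64(-3.37), np.float64(-4.19)] [np.float64(-3.89), np.float64(-4.38)] [np.float64(-4.44), np.float64(-4.52)] [np.float64(-4.99), np.float64(-4.61)] [np.float64(-5.55), np.float64(-4.64)] [np.float64(-6.11), np.float64(-4.62)] [np.float64(-6.66), np.float64(-4.54)] [np.float64(-7.2), np.float64(-4.4)] [np.float64(-7.73), np.float64(-4.22)] [np.float64(-8.24), np.float64(-3.98)] [np.float64(-8.72), np.float64(-3.7)] [np.float64(-9.17), np.float64(-3.36)] [np.float64(-9.59), np.float64(-2.99)] [np.float64(-9.96), np.float64(-2.58)] [np.float64(-10.3), np.float64(-2.13)] [np.float64(-10.59), np.float64(-1.65)] [np.float64(-10.83), np.float64(-1.14)] [np.float64(-11.02), np.float64(-0.62)] [np.float64(-11.15), np.float64(-0.07)] [np.float64(-11.24), np.float64(0.48)] [np.float64(-11.26), np.float64(1.04)]
```

The fingers shut fully on nothing, so I need to see where the bar is.

```bash
python3 look.py w4 bar; python3 - <<'E'
from h import *
np.set_printoptions(precision=4,suppress=True)
P=np.load('w4.npz')['P'];o=ctrl.get_obs()
m=(P[...,2]>.03)&(P[...,2]<.12)&(np.linalg.norm(P[...,:2]-[.562,.07],axis=2)<.06)
T=rot(o['eef_rot'])
for r in range(150,330,20):
    k=m[r]; print(r,[(u,((P[r,u]-o['tool_pos'])@T*1000).round().tolist()) for u in np.where(k)[0][::12]])
E
```

```text
6.4167 [0.562 0.069 0.05 ] [0.    0.991 0.132 0.   ]
bar [156. 259.] 0.91 [0.553 0.147 0.06 ]
150 []
170 []
190 [(np.int64(229), [47.0, -38.0, -19.0])]
210 [(np.int64(211), [38.0, -47.0, -16.0]), (np.int64(223), [38.0, -41.0, -17.0]), (np.int64(235), [38.0, -36.0, -16.0]), (np.int64(247), [38.0, -31.0, -17.0]), (np.int64(259), [38.0, -26.0, -16.0]), (np.int64(271), [38.0, -20.0, -18.0]), (np.int64(283), [39.0, -15.0, -20.0]), (np.int64(295), [38.0, -10.0, -19.0]), (np.int64(307), [39.0, -4.0, -23.0]), (np.int64(319), [40.0, 1.0, -25.0]), (np.int64(331), [39.0, 6.0, -21.0])]
230 [(np.int64(200), [27.0, -54.0, -13.0]), (np.int64(212), [28.0, -48.0, -15.0]), (np.int64(224), [28.0, -42.0, -16.0]), (np.int64(236), [28.0, -37.0, -16.0]), (np.int64(310), [31.0, -3.0, -23.0]), (np.int64(322), [31.0, 2.0, -26.0])]
250 [(np.int64(193), [18.0, -58.0, -13.0]), (np.int64(205), [17.0, -52.0, -13.0]), (np.int64(217), [18.0, -46.0, -15.0]), (np.int64(229), [19.0, -40.0, -17.0]), (np.int64(241), [18.0, -36.0, -13.0]), (np.int64(315), [22.0, -1.0, -25.0]), (np.int64(327), [21.0, 4.0, -22.0])]
270 [(np
[... 302 characters left out ...]
]), (np.int64(203), [-3.0, -55.0, -12.0]), (np.int64(215), [-3.0, -49.0, -14.0]), (np.int64(227), [-2.0, -43.0, -15.0]), (np.int64(239), [-1.0, -37.0, -17.0]), (np.int64(305), [10.0, -5.0, -40.0]), (np.int64(317), [11.0, 0.0, -41.0]), (np.int64(329), [10.0, 5.0, -40.0])]
310 [(np.int64(197), [-13.0, -59.0, -15.0]), (np.int64(209), [-14.0, -53.0, -13.0]), (np.int64(221), [-14.0, -47.0, -13.0]), (np.int64(233), [-12.0, -41.0, -17.0]), (np.int64(245), [-13.0, -35.0, -14.0]), (np.int64(291), [6.0, -10.0, -49.0]), (np.int64(303), [11.0, -5.0, -57.0]), (np.int64(316), [10.0, -0.0, -56.0]), (np.int64(328), [10.0, 4.0, -56.0]), (np.int64(340), [7.0, 9.0, -50.0]), (np.int64(352), [6.0, 14.0, -49.0])]
```

View pics/w4.png

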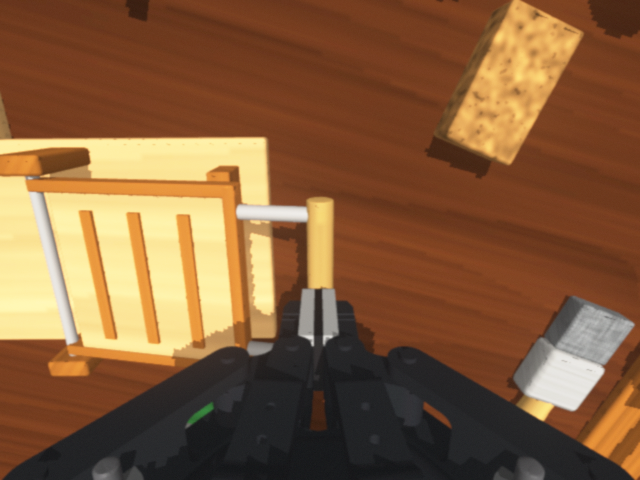

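```bash
python3 -m pendant '[[[0,0,0,0,0,0],[0,0,-0.3,0,0,0],[0,0,-0.6,0,0,0],[0,0,-0.6,0,0,0]]]' 0 30; python3 - <<'E'
from h import *
np.set_printoptions(precision=4,suppress=True)
o=ctrl.get_obs();print({k:o[k] for k in('t','grip_width','grip_force','force','tool_pos')})
c,im,d=snap('wrist');np.save('w5.npy',d);cv2.imwrite('pics/w5.png',im);P=cloud(c,d);T=rot(o['eef_rot'])
for r in range(200,300,12):
    print(r,[(u,((P[r,u]-o['tool_pos'])@T*1000).round().astype(int).tolist()) for u in range(294,348,7)])
E
```

```text
t: 6.8
tool_pos: [0.5636, 0.0693, 0.0676]
eef_rot: [0.0, 0.991, 0.132, 0.002]
force: [0.5, -0.4, 0.7]
grip_width: 0.0
grip_force: 0.0
{'t': 6.8, 'grip_width': 0.0002541272519227348, 'grip_force': 0.0, 'force': array([ 0.4689, -0.4304,  0.666 ]), 'tool_pos': array([0.5636, 0.0693, 0.0676])}
200 [(294, [38, -11, 0]), (301, [38, -8, 0]), (308, [40, -4, -5]), (315, [40, -1, -8]), (322, [40, 2, -8]), (329, [39, 6, -5]), (336, [23, 12, 68]), (343, [23, 17, 67])]
212 [(294, [33, -11, -3]), (301, [33, -8, -4]), (308, [34, -4, -5]), (315, [34, -1, -7]), (322, [35, 2, -8]), (329, [33, 6, -4]), (336, [14, 12, 68]), (343, [14, 17, 68])]
224 [(294, [6, -16, 68]), (301, [6, -11, 68]), (308, [28, -4, -5]), (315, [28, -1, -7]), (322, [28, 2, -6]), (329, [28, 6, -4]), (336, [6, 13, 68]), (343, [6, 17, 68])]
236 [(294, [-3, -16, 69]), (301, [-3, -11, 68]), (308, [22, -4, -5]), (315, [22, -1, -7]), (322, [23, 2, -7]), (329, [21, 6, -4]), (336, [-2, 13, 67]), (343, [-3, 18, 68])]
248 [(294, [-12, -16, 68]), (301, [-12, -12, 68]), (308, [15, -5, -4]), (315, [16, -1, -7]), (322, [16, 2, -7]), (329, [15, 6, -3]), (336, [-11, 13, 67]), (343, [-12, 18, 68])]
260 [(294, [-21, -17, 68]), (301, [-20, -12, 67]), (308, [9, -5, -4]), (315, [10, -1, -8]), (322, [10, 2, -7]), (329, [9, 6, -3]), (336, [-20, 13, 67]), (343, [-20, 18, 67])]
272 [(294, [-30, -17, 68]), (301, [-30, -12, 68]), (308, [2, -5, -4]), (315, [4, -1, -7]), (322, [4, 2, -7]), (329, [2, 6, -4]), (336, [-29, 13, 67]), (343, [-30, 18, 69])]
284 [(294, [-39, -17, 68]), (301, [-40, -12, 69]), (308, [-4, -5, -4]), (315, [-3, -1, -7]), (322, [-3, 2, -7]), (329, [-4, 6, -4]), (336, [-39, 13, 68]), (343, [-39, 18, 67])]
296 [(294, [-49, -17, 68]), (301, [11, -6, -46]), (308, [10, -4, -45]), (315, [10, -1, -45]), (322, [10, 2, -45]), (329, [10, 5, -44]), (336, [-49, 13, 68]), (343, [-48, 18, 68])]
```

```bash
python3 - <<'E'
from h import *
np.set_printoptions(precision=4,suppress=True)
o=ctrl.get_obs();T=rot(o['eef_rot'])
for n in ['side','top']:
    c,im,d=snap(n);P=cloud(c,d);cv2.imwrite(f'pics/{n}5.png',im)
    q=((P-o['tool_pos'])@T*1000);m=(d>0)&(np.abs(q[...,0])<45)&(np.abs(q[...,1])<70)&(q[...,2]>-200)&(q[...,2]<60)
    for z in range(-200,60,10):
        k=m&(q[...,2]>=z)&(q[...,2]<z+10)
        if k.sum()>3: print(n,z,k.sum(),'x',np.percentile(q[k][:,0],[2,98]).round(),'y',np.percentile(q[k][:,1],[2,98]).round(),im[k].mean(0).round())
    print(proj(c,o['tool_pos']))
E
```

```text
side -200 217 x [-38.  24.] y [-10.  38.] [58. 55. 57.]
side -190 202 x [-38.  24.] y [-6. 39.] [55. 52. 53.]
side -180 194 x [-38.  26.] y [-4. 38.] [52. 49. 50.]
side -170 165 x [-37.  24.] y [-4. 39.] [51. 49. 51.]
side -160 72 x [-12.   7.] y [14. 40.] [52. 49. 50.]
side -150 129 x [-19.   7.] y [-18.  43.] [58. 55. 57.]
side -140 165 x [-21.   5.] y [-31.  51.] [73. 71. 73.]
side -130 197 x [-20.  10.] y [-56.  63.] [70. 67. 69.]
side -120 158 x [-19.   9.] y [-55.  61.] [52. 50. 51.]
side -110 141 x [-18.   8.] y [-48.  53.] [48. 45. 46.]
side -100 87 x [-17.   9.] y [-40.  46.] [47. 45. 47.]
side -90 114 x [-15.   9.] y [-33.  36.] [48. 46. 49.]
side -80 36 x [-14.   8.] y [-16.  28.] [64. 65. 73.]
side -70 59 x [-12.   6.] y [-10.  15.] [86. 87. 92.]
side -60 56 x [-12.  10.] y [-5. 15.] [ 95.  99. 107.]
side -50 48 x [-12.   6.] y [-5. 16.] [ 97. 101. 108.]
side -40 25 x [-11.   8.] y [-6. 10.] [147. 166. 191.]
side -10 229 x [-44.  40.] y [-39.   8.] [130. 175. 209.]
side 0 350 x [-43.  42.] y [-65.   5.] [126. 170. 213.]
side 10 4 x [-39.  21.] y [-39. -37.] [122. 168. 217.]
side 20 8 x [-40. -29.] y [-55. -42.] [ 78. 110. 152.]
side 30 111 x [-44.  40.] y [-56. -42.] [ 73. 107. 151.]
side 40 146 x [-42.  43.] y [-49. -43.] [ 71. 107. 156.]
side 50 301 x [-43.  42.] y [-49. -28.] [145. 189. 221.]
[323.8235 230.5892]
top -200 10 x [-39. -21.] y [-33.  15.] [72. 68. 58.]
top -190 12 x [-38. -20.] y [-34.  16.] [68. 66. 62.]
top -180 7 x [-39. -35.] y [ 3. 16.] [102. 100.  91.]
top -150 5 x [-12.  -8.] y [-42. -39.] [56. 55. 52.]
top -140 15 x [-9. -1.] y [-58. -45.] [102. 102.  96.]
top -130 47 x [-12.   1.] y [-62.  59.] [103. 105. 102.]
top -120 8 x [-12.  -7.] y [-51. -40.] [85. 81. 69.]
[283.0308 219.2119]
```

Both the side and wrist depth show the shut fingertips ending about 40 mm short of the reported TCP, so the TCP readout is offset along the tool. I'll measure that offset exactly.

```bash
python3 - <<'E'
from h import *
np.set_printoptions(precision=1,suppress=True)
o=ctrl.get_obs();T=rot(o['eef_rot']);c=cam('wrist');d=np.load('w5.npy');q=(cloud(c,d)-o['tool_pos'])@T*1000
for r in range(284,300): print(r,q[r,306],q[r,315],q[r,324],q[r,331])
e=(np.array(c[0]['eye'])-o['tool_pos'])@T
for r in range(286,297,2):
    _,dd=ray(c,(318,r)); dd=dd@T; t=(.0105-e[0])/dd[0]; print(r,(e+t*dd)*1000)
# pads lateral
r=330; print([(u,q[r,u].round().tolist()) for u in range(280,360,6)])
E
```

```text
284 [-38.9  -8.2  67.7] [-2.6 -1.1 -7.3] [-3.   3.4 -6.7] [-38.6   9.7  67.1]
285 [-40.2  -8.3  68.8] [-3.4 -1.1 -7. ] [-3.4  3.4 -6.8] [-39.6   9.7  67.6]
286 [-40.1  -8.2  66.9] [-3.6 -1.1 -7.6] [-3.7  3.4 -7.5] [-40.6   9.7  67.9]
287 [-41.4  -8.3  68. ] [-4.2 -1.1 -7.6] [-4.5  3.4 -6.9] [-41.4   9.7  68. ]
288 [-41.9  -8.3  67.3] [-5.1 -1.1 -6.9] [-5.4  3.4 -6.3] [-41.9   9.7  67.4]
289 [  9.8  -4.5 -37.9] [ 10.5  -0.8 -39.2] [ 10.7   2.8 -39.6] [ 10.1   5.7 -38.4]
290 [ 10.3  -4.4 -39.7] [ 10.   -0.8 -39. ] [ 10.6   2.8 -40.2] [ 10.5   5.7 -40.1]
291 [ 10.7  -4.4 -41.3] [ 10.5  -0.8 -40.9] [ 10.    2.8 -40. ] [  9.7   5.7 -39.4]
292 [ 10.4  -4.4 -41.6] [ 10.1  -0.8 -41. ] [ 10.4   2.8 -41.5] [ 10.2   5.6 -41.1]
293 [  9.9  -4.4 -41.6] [ 10.8  -0.8 -43.3] [ 10.1   2.8 -42. ] [ 10.4   5.6 -42.5]
294 [ 10.3  -4.3 -43.1] [ 10.5  -0.8 -43.5] [ 10.    2.8 -42.6] [ 10.9   5.5 -44.3]
295 [ 10.5  -4.3 -44.4] [ 10.5  -0.8 -44.4] [ 10.1   2.8 -43.5] [ 10.4   5.5 -44.2]
296 [ 10.4  -4.3 -45.1] [ 10.3  -0.8 -44.9] [ 10.4   2.8 -45.1] [  9.9   5.5 -44. ]
297 [ 10.4  -4.3 -45.9] [ 10.9  -0.7 -46.8] [ 10.6   2.7 -46.2] [ 10.1   5.5 -45.2]
298 [ 10.4  -4.2 -46.8] [ 10.2  -0.7 -46.3] [ 10.4   2.7 -46.7] [ 10.3   5.5 -46.4]
299 [  9.9  -4.2 -46.5] [ 10.5  -0.7 -47.6] [ 10.1   2.7 -47. ] [ 10.1   5.4 -46.9]
286 [ 10.5   0.4 -36.4]
288 [ 10.5   0.4 -38.3]
290 [ 10.5   0.4 -40.1]
292 [ 10.5   0.4 -41.8]
294 [ 10.5   0.4 -43.5]
296 [ 10.5   0.4 -45.2]
[(280, [6.0, -13.0, -63.0]), (286, [6.0, -11.0, -63.0]), (292, [7.0, -9.0, -63.0]), (298, [10.0, -6.0, -69.0]), (304, [10.0, -4.0, -69.0]), (310, [10.0, -2.0, -68.0]), (316, [10.0, -0.0, -69.0]), (322, [10.0, 2.0, -69.0]), (328, [10.0, 4.0, -69.0]), (334, [10.0, 6.0, -69.0]), (340, [6.0, 8.0, -62.0]), (346, [7.0, 10.0, -63.0]), (352, [6.0, 12.0, -62.0]), (358, [-77.0, 30.0, 68.0])]
```

The true tips sit 39 mm behind the reported TCP along the tool axis, so the grasp point is at tool z ≈ −58 mm. I'll reopen and go down to a TCP reading of about 0.013.

```bash
python3 -m pendant '[[[0,0,0,0,0,0],[0,0,0,0,0,0],[0,0,0,0,0,0],[0,0,0,0,0,0],[0,0,0.3,0,0,0],[0,0.03,1.2,0,0,0],[0,0.03,1.9,0,0,0],[0,0.03,2.18,0,0,0],[0,0.03,2.18,0,0,0],[0,0.03,2.18,0,0,0]]]' 30
python3 -m pendant '[[[0,0,0,0,0,0],[0,0,0,0,0,0],[0,0,0,0,0,0],[0,0,0,0,0,0],[0,0,0,0,0,0]]]' 0 30
```

```text
t: 7.78
tool_pos: [0.5621, 0.0687, 0.0107]
eef_rot: [-0.0, 0.991, 0.132, -0.0]
force: [0.2, 0.2, 0.1]
grip_width: 0.349
grip_force: 0.0
t: 8.2
tool_pos: [0.5633, 0.0686, 0.0118]
eef_rot: [0.0, 0.991, 0.132, 0.001]
force: [2.2, 0.6, 0.5]
grip_width: 0.125
grip_force: 29.3
```

The bar is gripped (opening about 11 mm, 29 N). Now the first third of the arc.

```bash
python3 -m pendant '[[[0,-0.13,-0.54,0,0,0],[0,-0.31,-1.07,0,0,0],[0,-0.55,-1.58,0,0,0],[0,-0.83,-2.07,0,0,0],[0,-1.16,-2.52,0,0,0],[0,-1.53,-2.94,0,0,0],[0,-1.94,-3.32,0,0,0],[0,-2.39,-3.65,0,0,0],[0,-2.86,-3.95,0,0,0],[0,-3.37,-4.19,0,0,0]]]'
```

```text
t: 9.03
tool_pos: [0.5423, 0.1468, 0.1199]
eef_rot: [0.004, 0.991, 0.132, 0.002]
force: [-3.2, -12.2, 14.6]
grip_width: 0.124
grip_force: 31.0
```

```bash
python3 -m pendant '[[[0,-0.52,-0.27,0,0,0],[0,-1.07,-0.43,0,0,0],[0,-1.62,-0.54,0,0,0],[0,-2.18,-0.57,0,0,0],[0,-2.74,-0.55,0,0,0],[0,-3.29,-0.47,0,0,0],[0,-3.83,-0.33,0,0,0],[0,-4.36,-0.13,0,0,0],[0,-4.87,0.13,0,0,0],[0,-5.35,0.43,0,0,0]]]'
```

```text
t: 9.87
tool_pos: [0.5051, 0.2807, 0.1044]
eef_rot: [-0.0, 0.991, 0.132, 0.0]
force: [1.5, -0.8, 1.4]
grip_width: 0.124
grip_force: 32.0
```

```bash
python3 -m pendant '[[[0,-0.45,0.4,0,0,0],[0,-0.87,0.77,0,0,0],[0,-1.24,1.18,0,0,0],[0,-1.58,1.63,0,0,0],[0,-1.87,2.11,0,0,0],[0,-2.11,2.62,0,0,0],[0,-2.3,3.14,0,0,0],[0,-2.43,3.69,0,0,0],[0,-2.52,4.24,0,0,0],[0,-2.54,4.8,0,0,0]]]'
python3 -m pendant '[[[0,0,0.1,0,0,0],[0,0,0.2,0,0,0],[0,0,0.2,0,0,0],[0,0,0.2,0,0,0]]]'
```

```text
t: 10.7
tool_pos: [0.4883, 0.3405, -0.0169]
eef_rot: [-0.0, 0.991, 0.131, -0.0]
force: [0.5, -1.0, 2.2]
grip_width: 0.132
grip_force: 34.8
t: 11.03
tool_pos: [0.4883, 0.3405, -0.0188]
eef_rot: [0.0, 0.991, 0.131, -0.001]
force: [-8.9, -3.5, 20.5]
grip_width: 0.125
grip_force: 37.0
```

It's against the stop (20 N upward). Now release, rise and check.

```bash
python3 -m pendant '[[[0,0,-0.2,0,0,0],[0,0,-0.2,0,0,0],[0,0,-0.2,0,0,0],[0,0,-0.2,0,0,0],[0,0,-0.5,0,0,0],[0,0,-2,0,0,0],[0,0,-4,0,0,0],[0,0,-6,0,0,0],[0,0,-8,0,0,0],[0,0,-9,0,0,0]]]' 30
python3 look.py w6 motif pointer_tip leaf bar; python3 - <<'E'
from h import *
np.set_printoptions(precision=4,suppress=True)
P=np.load('w6.npz')['P'].reshape(-1,3)
u=np.array([.965,.262]);v=np.array([-.262,.965]);j=np.c_[(P[:,:2]-[.5255,.202])@np.c_[u,v],P[:,2]]
def st(n,m): print(n,m.sum(),np.median(j[m],0) if m.sum() else '')
for a in (30,60,90,): st(f'leaf y{a}',(abs(j[:,0])<45)&(abs(j[:,0])>15)&(abs(j[:,1]-a/1000)<.006) & (j[:,2]>.03)&(j[:,2]<.12)) if 0 else None
K=(abs(j[:,0])<.045)&(j[:,2]>.03)&(j[:,2]<.1)
for a in (.02,.055,.095,.142): st(f'y{a}',K&(abs(j[:,1]-a)<.006))
m=K&(abs(j[:,1]-.142)<.015); print('bar',j[m].min(0),j[m].max(0))
m=(j[:,0]>.04)&(j[:,0]<.1)&(abs(j[:,1]-.055)<.012)&(j[:,2]>.1)&(j[:,2]<.17);print('ptr',m.sum(),j[m].min(0),j[m].max(0),np.median(j[m],0))
k=m&(j[:,0]<.085);print(np.median(j[k],0),np.percentile(j[k][:,2],[5,95]),P[k][np.argmin(j[k][:,0])])
E
```

```text
t: 11.87
tool_pos: [0.4883, 0.3403, 0.1986]
eef_rot: [-0.0, 0.991, 0.132, -0.0]
force: [0.2, 2.0, -0.2]
grip_width: 0.351
grip_force: 0.0
11.9167 [0.493 0.343 0.209] [-0.002  0.991  0.132  0.008]
motif [407. 200.] 0.88 [0.513 0.265 0.052]
pointer_tip [461.  59.] 0.73 [0.614 0.289 0.139]
leaf [406. 201.] 0.79 [0.513 0.266 0.053]
bar [406. 200.] 0.92 [0.513 0.266 0.053]
y0.02 1309 [0.0022 0.02   0.0489]
y0.055 1326 [0.0033 0.0551 0.0516]
y0.095 1311 [0.0023 0.095  0.049 ]
y0.142 1072 [0.0018 0.1429 0.05  ]
bar [-0.0435  0.1271  0.0438] [0.0425 0.1494 0.0526]
ptr 715 [0.062  0.0536 0.1304] [0.0999 0.0605 0.136 ] [0.0828 0.0574 0.1338]
[0.0747 0.0575 0.1339] [0.1322 0.1353] [0.5699 0.2752 0.1325]
```

View pics/w6.png

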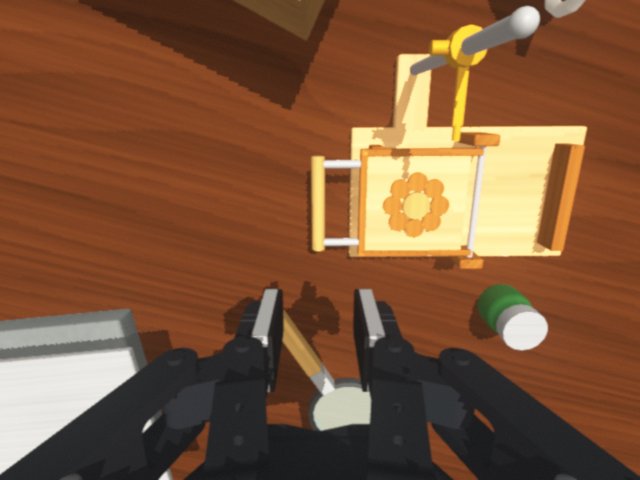

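The leaf lies flat: leaf top 0.049, flower 0.052, bar top 0.051. The flower faces up at (416,205), and the pointer is unmoved at z about 0.133. Now on to the loupe.

```bash
python3 - <<'E'
from h import *
# flower centre from w6: orange petals on the leaf
im=cv2.imread('pics/w6.png')[165:245,372:462]; P=np.load('w6.npz')['P'][165:245,372:462]
h=cv2.cvtColor(im,cv2.COLOR_BGR2HSV); m=((h[...,1]>140)).astype(np.uint8); 
(x,y),r=cv2.minEnclosingCircle(cv2.findNonZero(m)); print(x+372,y+165,r,m.sum(),P[int(y),int(x)])
q=P[m>0]; print((q.max(0)+q.min(0))/2)
E
python3 -m pendant '[[[-5.9,20.6,0.8,0,0,0],[-5.9,20.6,0.8,0,0,0],[-5.9,20.6,0.8,0,0,0],[-5.9,20.6,0.8,0,0,0],[-5.9,20.6,0.8,0,0,0],[-5.9,20.6,0.8,0,0,0],[-5.9,20.6,0.8,0,0,0],[-5.9,20.6,0.8,0,0,0],[-5.9,20.6,0.8,0,0,0],[-5.9,20.6,0.8,0,0,0]]]' 45
```

```text
416.5 205.5 34.007450103759766 2365 [0.511308   0.25688913 0.0539731 ]
[0.52360535 0.29391617 0.21148923]
t: 12.95
tool_pos: [0.4806, -0.0772, 0.1785]
eef_rot: [-0.001, 0.991, 0.131, -0.002]
force: [0.9, -0.3, 0.1]
grip_width: 0.528
grip_force: 0.0
```

```bash
python3 -m pendant '[[[-1.2,4.6,1.1,0,0,3.34],[-1.2,4.6,1.1,0,0,3.34],[-1.2,4.6,1.1,0,0,3.34],[-1.2,4.6,1.1,0,0,3.34],[-1.2,4.6,1.1,0,0,3.34],[-1.2,4.6,1.1,0,0,3.34],[-1.2,4.6,1.1,0,0,3.34]]]'
python3 look.py w7 loupe handle rest; python3 - <<'E'
from h import *
np.set_printoptions(precision=4,suppress=True)
P=np.load('w7.npz')['P'];o=ctrl.get_obs();T=rot(o['eef_rot']);q=(P-o['tool_pos'])@T
print('yaw',np.arctan2(T[1,0],T[0,0]))
m=(P[...,2]>.038)&(P[...,2]<.07)&(abs(q[...,1])<.06)&(q[...,0]<.13)&(q[...,0]>-.1)
k=q[m];
for x0 in np.arange(-.09,.12,.01):
    s=k[(k[:,0]>x0)&(k[:,0]<x0+.01)&(k[:,2]<o['tool_pos'][2]-.0405)]
    if len(s)>5: print(round(x0,3),len(s),s[:,1].min(),s[:,1].max(),'z',o['tool_pos'][2]-np.median(s[:,2]))
E
```

```text
t: 13.53
tool_pos: [0.4832, -0.1933, 0.1526]
eef_rot: [-0.001, 0.999, -0.042, -0.001]
force: [0.0, 0.2, 0.0]
grip_width: 0.524
grip_force: 0.0
13.5833 [ 0.483 -0.193  0.153] [-0.     0.999 -0.042 -0.   ]
loupe [323. 124.] 0.82 [ 0.553 -0.203  0.047]
loupe [492. 292.] 0.58 [ 0.385 -0.352  0.008]
handle [325. 126.] 0.98 [ 0.551 -0.204  0.046]
handle [489. 290.] 0.84 [ 0.387 -0.348  0.007]
rest [312. 219.] 0.88 [ 0.471 -0.187  0.007]
yaw -0.08389161300690785
-0.07 163 -0.012403581652139301 0.019256276760081178 z 0.053481906438765686
-0.06 387 -0.012390882494726469 0.01915470587294707 z 0.049043160046001
-0.05 347 -0.012460289095201409 0.01915986310053492 z 0.05295164304149533
-0.04 210 -0.0031533873641456495 0.010480789114754849 z 0.053985152918877816
-0.03 217 -0.003123870428424614 0.010350162114816892 z 0.05400225120769685
-0.02 215 -0.003098578316566735 0.01095347004959497 z 0.05385756285676885
-0.01 222 -0.002281125482675971 0.010927284228037704 z 0.05388044867089534
-0.0 227 -0.0022658668548766617 0.010753161277819822 z 0.053939558116296804
0.01 233 -0.002322016834995962 0.010713994399036206 z 0.05311681770104831
0.02 229 -0.0014819684898230605 0.010552112732282543 z 0.05292696309151658
0.03 383 -0.019909529303628364 0.02844523977439013 z 0.05179745756196709
0.04 856 -0.022986312287913202 0.032449039816314564 z 0.04679108879758667
0.05 1213 -0.029178920764792955 0.039465610515729284 z 0.046179646544423844
0.06 1394 -0.03192668369322191 0.04196502834713919 z 0.046175332928690194
0.07 1566 -0.03263177514278327 0.04251075058209104 z 0.04617177371842973
0.08 1511 -0.03231625281921812 0.04205156419674459 z 0.04619065747012005
0.09 1335 -0.028987985868214453 0.03870877561370068 z 0.04628917125356852
0.1 986 -0.022223256563730323 0.032822517239209356 z 0.04701613656595044
0.11 78 -0.006223957499074065 0.01649929343582462 z 0.04769545874907402
```

View pics/w7.png

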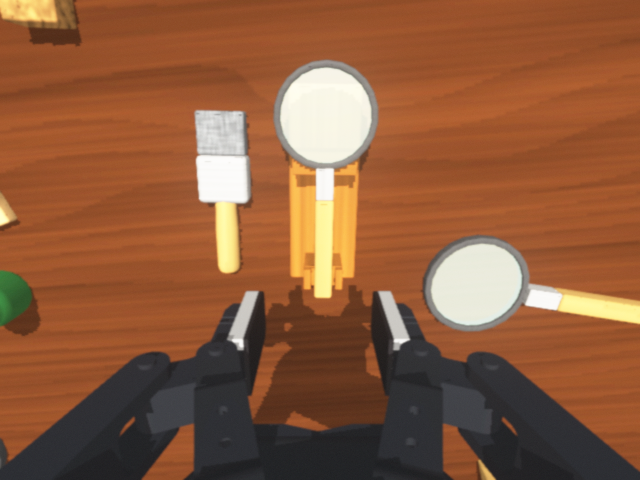

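The loupe is under the fingers: ring centre (326,115), handle at column 324, jaws centred on column 318. It's a clean look at the smallest one. I'll shift about 4 mm sideways and 7 mm forward, turn 1°, then descend.

```bash
python3 -m pendant '[[[0.3,0.16,1,0,0,0.17],[0.3,0.16,2.3,0,0,0.17],[0.3,0.16,3.6,0,0,0.17],[0.3,0.16,4.9,0,0,0.17],[0.3,0.16,5.8,0,0,0.17],[0.3,0.16,6.54,0,0,0.17],[0.3,0.16,6.54,0,0,0.17],[0.3,0.16,6.54,0,0,0.17]]]'
python3 -m pendant '[[[0,0,0,0,0,0],[0,0,0,0,0,0],[0,0,0,0,0,0],[0,0,0,0,0,0],[0,0,0,0,0,0],[0,0,0,0,0,0],[0,0,0,0,0,0]]]' 0 60
```

```text
t: 14.4
tool_pos: [0.4903, -0.1985, -0.0104]
eef_rot: [-0.0, 0.999, -0.051, -0.001]
force: [1.8, -0.4, -0.2]
grip_width: 0.522
grip_force: 0.0
t: 14.98
tool_pos: [0.4922, -0.2001, -0.008]
eef_rot: [0.001, 0.999, -0.052, 0.001]
force: [-0.0, 0.9, 7.4]
grip_width: 0.151
grip_force: 59.2
```

```bash
python3 -m pendant '[[[0,0,-0.2,0,0,0],[0,0,-0.5,0,0,0],[0,0,-0.9,0,0,0],[0,0,-1.5,0,0,0],[0,0,-2.4,0,0,0],[0,0,-3.4,0,0,0],[0,0,-4.4,0,0,0],[0,0,-5.4,0,0,0],[0,0,-6,0,0,0],[0,0,-6,0,0,0]]]'
python3 look.py w8 loupe; python3 - <<'E'
from h import *
np.set_printoptions(precision=4,suppress=True)
P=np.load('w8.npz')['P'];o=ctrl.get_obs();T=rot(o['eef_rot']);q=(P-o['tool_pos'])@T
m=(P[...,2]>.12)&(P[...,2]<.24)&(abs(q[...,1])<.06)&(q[...,0]<.16)&(q[...,0]>.02)&(q[...,2]>-.08)
k=q[m]; print(len(k),k.min(0),k.max(0),np.median(k,0))
r=k[(k[:,0]>.034)&(k[:,0]<.105)]; A=np.c_[r[:,:2],np.ones(len(r))]; s=np.linalg.lstsq(A,r[:,2],rcond=None)[0]
res=r[:,2]-A@s; g=abs(res)<.003; s=np.linalg.lstsq(A[g],r[g,2],rcond=None)[0]; print('plane tool z=',s,g.mean())
for x0 in np.arange(.01,.12,.01):
    z=k[(k[:,0]>x0)&(k[:,0]<x0+.01)]
    if len(z): print(round(x0,2),len(z),z[:,1].min(),z[:,1].max(),np.median(z[:,2]))
E
```

```text
t: 15.82
tool_pos: [0.493, -0.2009, 0.145]
eef_rot: [0.002, 0.999, -0.052, 0.004]
force: [0.7, 0.2, -1.6]
grip_width: 0.152
grip_force: 58.6
15.8667 [ 0.492 -0.2    0.142] [ 0.001  0.999 -0.052  0.002]
loupe [318. 160.] 0.92 [ 0.557 -0.208  0.199]
loupe [490. 303.] 0.85 [ 0.386 -0.353  0.007]
45634 [ 0.02   -0.0362 -0.0678] [ 0.1059  0.0392 -0.0564] [ 0.0706  0.0014 -0.0592]
plane tool z= [-0.0079 -0.0016 -0.0588] 0.9980569207909475
0.02 1009 -0.004834251034620848 0.008027583368189473 -0.06572187775858557
0.03 2987 -0.0232218616913124 0.025854983946238263 -0.060290439801668046
0.04 4967 -0.031019607706669523 0.033797937710230916 -0.05901341859730955
0.05 6272 -0.03488803513679271 0.038017070425998986 -0.0590025630343558
0.06 7163 -0.036212122994390285 0.03916609121582101 -0.059009360834284603
0.07 7605 -0.035805811015457385 0.03875832229348887 -0.05904494340120429
0.08 7445 -0.0336142575585708 0.03667046768693738 -0.0591079371152802
0.09 6297 -0.028795050801000855 0.031422693546125514 -0.05940185821807805
0.1 1889 -0.018021016326822882 0.0213403342164644 -0.06078680561146461
```

The loupe is lifted, level within 0.01 rad, with its lens at tool (0.068, 0.001, −0.057). I'll carry it high towards the flower.

```bash
python3 -m pendant '[[[-0.12,-0.55,0,0,0,0],[-0.32,-1.5,0,0,0,0],[-0.58,-2.75,0,0,0,0],[-0.84,-4,0,0,0,0],[-1.12,-5.3,0,0,0,0],[-1.39,-6.6,0,0,0,0],[-1.67,-7.9,0,0,0,0],[-1.94,-9.2,0,0,0,0],[-2.22,-10.5,0,0,0,0],[-2.47,-11.7,0,0,0,0]]]'
python3 -m pendant '[[[-0.25,-1.2,0,0,0,0],[-0.5,-2.4,0,0,0,0],[-0.75,-3.5,0,0,0,0],[-0.97,-4.6,0,0,0,0],[-1.15,-5.4,0,0,0,0],[-1.27,-6,0,0,0,0],[-1.36,-6.4,0,0,0,0],[-1.4,-6.63,0,0,0,0],[-1.4,-6.63,0,0,0,0],[-1.4,-6.63,0,0,0,0]]]'
cat > chk.py <<'E'
from h import *
np.set_printoptions(precision=4,suppress=True)
c,im,d=snap('wrist');o=ctrl.get_obs();P=cloud(c,d);T=rot(o['eef_rot']);q=(P-o['tool_pos'])@T
m=(abs(q[...,1])<.055)&(q[...,0]<.115)&(q[...,0]>.036)&(q[...,2]>-.066)&(q[...,2]<-.05)
k=q[m].astype(np.float32);(x,y),r=cv2.minEnclosingCircle(k[:,:2].copy());
w=o['tool_pos']+T@np.array([k[:,0].max()-.038,(k[:,1].min()+k[:,1].max())/2,np.median(k[:,2])+.002])
A=np.c_[k[:,:2],np.ones(len(k))];print('tilt',np.linalg.lstsq(A,k[:,2],rcond=None)[0],T[2])
p=P[(abs(P[...,2]-.134)<.012)&(abs(P[...,0]-.59)<.035)&(abs(P[...,1]-.279)<.02)]
e=np.array([.5113,.2569,.133])-w;print('t',o['t'],'tool',o['tool_pos'],'lens',w,'err',e,'units',e@T/.025)
if len(p): print('ptr',len(p),p[np.argmin(p[:,0])],np.median(p[:,2]))
E
python3 chk.py
```

```text
t: 16.75
tool_pos: [0.4571, 0.1003, 0.138]
eef_rot: [-0.0, 0.999, -0.052, -0.002]
force: [0.3, 1.0, -1.9]
grip_width: 0.151
grip_force: 58.6
t: 17.58
tool_pos: [0.4414, 0.266, 0.1393]
eef_rot: [0.0, 0.999, -0.052, -0.001]
force: [0.4, 0.1, -1.0]
grip_width: 0.149
grip_force: 58.6
tilt [-0.0045  0.0014 -0.0537] [-0.0007  0.0006 -1.    ]
t 17.6333 tool [0.4417 0.2658 0.1395] lens [0.5067 0.259  0.1913] err [ 0.0046 -0.0021 -0.0583] units [0.1916 0.0632 2.3314]
```

```bash
python3 -m pendant '[[[0.1,0.03,0.3,0,0,0],[0.15,0.05,0.7,0,0,0],[0.15,0.05,1.1,0,0,0],[0.15,0.05,1.5,0,0,0],[0.15,0.05,1.8,0,0,0],[0.15,0.05,2.0,0,0,0],[0.15,0.05,2.1,0,0,0],[0.15,0.05,2.1,0,0,0],[0.15,0.05,2.1,0,0,0],[0.15,0.05,2.1,0,0,0]]]'
python3 chk.py; python3 chk.py; python3 - <<'E'
from h import *
np.set_printoptions(precision=4,suppress=True)
for n in ['side','top']:
    c,im,d=snap(n);cv2.imwrite(f'pics/{n}9.png',im);P=cloud(c,d)
    m=(P[...,2]>.125)&(P[...,2]<.155)&(abs(P[...,0]-.511)<.05)&(abs(P[...,1]-.257)<.05)&(P[...,0]>.475)
    k=P[m];print(n,m.sum(), len(k) and (k.min(0),k.max(0),np.median(k,0)))
    p=P[(abs(P[...,2]-.134)<.012)&(abs(P[...,0]-.585)<.025)&(abs(P[...,1]-.279)<.015)]
    if len(p): print('ptr',len(p),p[np.argmin(p[:,0])],np.median(p[:,2]),np.percentile(p[:,2],[10,90]))
E
```

```text
t: 18.47
tool_pos: [0.4459, 0.265, 0.088]
eef_rot: [-0.0, 0.999, -0.052, 0.0]
force: [-0.2, -0.6, -1.2]
grip_width: 0.149
grip_force: 58.6
tilt [-0.0046  0.0021 -0.0538] [ 0.0011 -0.0005 -1.    ]
t 18.5167 tool [0.4459 0.265  0.0881] lens [0.5112 0.2578 0.1401] err [ 0.0001 -0.0009 -0.0071] units [0.0067 0.0366 0.2856]
tilt [-0.0046  0.0018 -0.0539] [ 0.0011 -0.0005 -1.    ]
t 18.5667 tool [0.4459 0.265  0.0881] lens [0.5115 0.2578 0.1402] err [-0.0002 -0.0009 -0.0072] units [-0.0033  0.0379  0.2882]
side 417 (array([0.4751, 0.217 , 0.1344]), array([0.5479, 0.2949, 0.145 ]), array([0.5107, 0.2516, 0.1411]))
ptr 35 [0.57   0.2729 0.1324] 0.1318540198488704 [0.1301 0.1338]
top 996 (array([0.4751, 0.2217, 0.1347]), array([0.5472, 0.2896, 0.1495]), array([0.5158, 0.2508, 0.1435]))
ptr 80 [0.5696 0.2745 0.139 ] 0.1357016277199884 [0.1328 0.1384]
```

Wrist, side and top all put the lens about 8 mm above the pointer and within 2 mm sideways of the flower. I'll lower it 7.5 mm and settle.

```bash
python3 -m pendant '[[[0,0.03,0.1,0,0,0],[0,0.03,0.2,0,0,0],[0,0.03,0.3,0,0,0],[0,0.03,0.3,0,0,0],[0,0.03,0.3,0,0,0],[0,0.03,0.3,0,0,0],[0,0.03,0.3,0,0,0],[0,0.03,0.3,0,0,0]]]'
python3 chk.py; python3 - <<'E'
from h import *
np.set_printoptions(precision=4,suppress=True)
c,im,d=snap('side');P=cloud(c,d);cv2.imwrite('pics/fin.png',cv2.resize(im[120:280,220:420],None,fx=3.5,fy=3.5,interpolation=cv2.INTER_CUBIC))
m=(P[...,2]>.12)&(P[...,2]<.15)&(abs(P[...,0]-.511)<.036)&(abs(P[...,1]-.257)<.05);k=P[m];print(np.median(k,0))
p=P[(abs(P[...,2]-.134)<.012)&(abs(P[...,0]-.585)<.025)&(abs(P[...,1]-.279)<.015)];print(np.median(p,0))
E
```

```text
t: 19.33
tool_pos: [0.4455, 0.2641, 0.0801]
eef_rot: [-0.0, 0.999, -0.052, 0.0]
force: [-0.2, 0.1, -2.0]
grip_width: 0.155
grip_force: 58.6
tilt [-0.0045  0.0016 -0.0539] [ 0.0002 -0.0001 -1.    ]
t 19.3833 tool [0.4455 0.2641 0.0801] lens [0.5108 0.2568 0.1321] err [0.0005 0.0001 0.0009] units [ 0.0195 -0.0047 -0.0346]
[0.5101 0.2513 0.1331]
[0.5902 0.2777 0.1324]
```

View pics/fin.png

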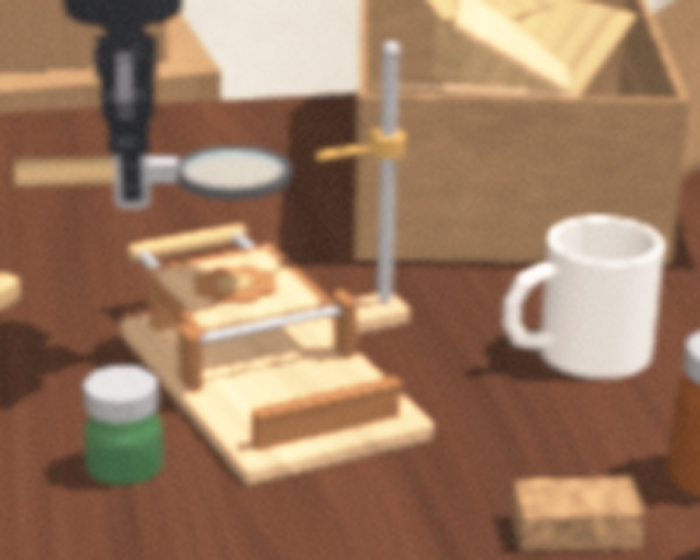

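The picture shows the loupe level at the pointer's height: ring at crop (235,170), pointer tip at (320,155). It hangs clear above the flower at (235,280), with the leaf fully over. I'm handing in.

```bash
python3 -c "
from rig import ctrl
print(ctrl.hand_in())"
```

```text
the job is handed in; nothing more can be done
None
```

I handed the job in (no verdict came back): the leaf is fully over with the flower up, and the loupe is held level, by my last measurements within about 1 mm of the flower's centre sideways and of the pointer's height.

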